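Lock the balm-tube rack and hold the case lid half open

TASK

The class is packing up its batch of lip balm. Swing the rack's hinged keeper bar shut over the tubes past the sprung ball of its catch until it is fully home against its stop, let it go, then take the case lid by its pull bar, raise it to half open, 45 degrees, and hold it there so that a classmate can put the last jars in, without disturbing the tubes or anything else on the table. The lid drops shut if let go, so finish while still holding it by the pull bar.

Things in the scene. Friction and masses are not known exactly. Their poses are not given: they have to be found in the camera images.
- rack: Wooden tube rack fixed to the table, 70 (its x) x 200 (its y) x 45 mm tall; origin: centre of its underside. Four pockets in a row along y, 30 mm apart, hold tubes that reach 82 mm above the table. At its -y end is the keeper's pivot post, at its +y end a steel catch block (26 mm, top at 75 mm) with a sprung ball. It stands left or right of the case, turned up to 0.3 rad.
- keeper (a joint): Angle (rad) of the keeper bar about its upright hinge: 0 = shut on a firm stop, along the rack's +y over the tubes; grows to 1.3 as it swings out on the rack's -x side, counter-clockwise from above. Light friction keeps it where left. From 0.10 to 0.05 a ridge rides over the sprung ball (push about 10 N at the knob); push on to the stop, where the ball keeps it in. Below 0.035 is fully home.
- keeper_hinge (a point): Point on the keeper's upright hinge axis at the height of the bar's underside, 86 mm above the table, 85 mm from the rack's origin towards its -y; its axes are the rack's.
- keeper_knob (a point): Middle of the upright black round knob on the keeper's free end: 16 mm across, from 94 to 126 mm above the table (this point: 110), 165 mm from the hinge axis; the point's y axis points from the hinge along the bar. The bar is an aluminium flat 18 mm wide, 8 mm thick, top at 94 mm; it passes 4 mm above the tubes. Nothing near the knob is higher than the bar.
- case: Grey plastic storage case, fixed to the table, 200 mm (its x) by 220 mm (its y), rim 90 mm above the table, with jars inside. Origin: centre of its underside on the table; its front faces its -x (the robot's side). It may stand left or right of the rack, and turned by up to 0.3 rad.
- lid (a joint): Opening angle (rad) of the case's lid: 0 = shut and level, growing as its front edge goes up and back, to 1.75. 45 degrees = 0.785. The lid (about 0.4 kg, 8 mm thick, its top 100 mm above the table when shut) turns freely and falls shut from there if nothing holds it; lifting takes about 2 N at the pull bar.
- lid_hinge (a point): Middle of the lid's level hinge line, along the case's y axis on the rim of the rear (+x) wall: 100 mm behind the case's origin and 92 mm above the table; its axes are the case's.
- pull: Round steel pull bar of the lid, 12 mm thick, 110 mm long, parallel to the hinge, on two end arms 45 mm ahead of the lid's edge (39 mm clear for a finger: open only 30 to 40 mm before reaching down). Origin: mid-bar; in the lid's frame 250 mm ahead (-x) of the hinge line, 6 mm above it (98 mm over the table shut, 273 at 45 deg). Axes turn with the lid, y along the bar. It can turn in the grip.
- tube0: White lip-balm tube, 20 mm across and 67 mm tall, standing loose in pocket 0 of the rack (pocket 0 is nearest the keeper's hinge); its origin is the centre of its underside, 15 mm above the table. Leave it in its pocket.
- tube1: White lip-balm tube, 20 mm across and 67 mm tall, standing loose in pocket 1 of the rack (pocket 0 is nearest the keeper's hinge); its origin is the centre of its underside, 15 mm above the table. Leave it in its pocket.
- tube2: White lip-balm tube, 20 mm across and 67 mm tall, standing loose in pocket 2 of the rack (pocket 0 is nearest the keeper's hinge); its origin is the centre of its underside, 15 mm above the table. Leave it in its pocket.
- tube3: White lip-balm tube, 20 mm across and 67 mm tall, standing loose in pocket 3 of the rack (pocket 0 is nearest the keeper's hinge); its origin is the centre of its underside, 15 mm above the table. Leave it in its pocket.
- jar0: A bystander: leave it alone. Low round balm jar, 40 mm across, 22 mm tall, standing on the table; origin at the centre of its underside. In front of the rack (its -x side).
- jar1: A bystander: leave it alone. Low round balm jar, 40 mm across, 22 mm tall, standing on the table; origin at the centre of its underside. Beside the case (its -y side).
- jar2: A bystander: leave it alone. Low round balm jar, 40 mm across, 22 mm tall, standing on the table; origin at the centre of its underside. At the far left.
- spare0: A bystander: leave it alone. White tube like those in the rack, 20 mm across, 67 mm tall, upright on the table behind the middle; origin at the centre of its underside.
- spare1: A bystander: leave it alone. White tube like those in the rack, upright on the table in front of the rack (its -x side), low enough for the keeper bar to pass over; origin at the centre of its underside.
- cap: A bystander: leave it alone. Beige tube cap, 18 mm across, 19 mm tall, on the table in front of the case; origin at the centre of its underside.
- water: A bystander: leave it alone. Clear water bottle, 64 mm across, 200 mm tall, at the far right; origin at the centre of its underside.

How it is judged:
By the outcome, as a careful person would: the job done as asked, in the order asked, and still so for the second after the job is handed in, while the arm keeps its last pose, push and grip.
It also fails if it takes over 51 s, if anything falls off the work surface, if the arm or the gripper's body presses on something with over 40 N, if the wrist force passes 120 N, or if a joint passes its speed limit or range.

ROBOT

A 6-joint arm with a two-finger parallel gripper is mounted at the origin on the work surface. World frame = base frame: x ahead of the robot, y to its left, z up, the work surface at z = 0. Lengths are in m, angles in degrees, forces in N, time in s.
With the tool pointing down it reaches from about 0.275 to 0.825 m from the base axis. Payload 5.2 kg.
Tool frame: the origin (TCP) lies at the very end of the fingers, on their centre line; the grasp point (between the pads) lies 19 mm behind it; z points along the fingers, y is the line along which they close (so a half turn about z gives the same grasp; the last joint's range is limited). The gripper opens to 93 mm and grips with 3 to 60 N. Pads are 15 mm wide; open, the fingers measure 128 mm over their backs; the gripper's body (75 mm by 188 mm) begins 65 mm behind the grasp point.
Start: joints at [56.906, 14.817, 87.949, -0, 77.235, -11.62], TCP at [0.201, 0.512, 0.219] pointing down, gripper open.
Joint ranges: [-179.93, 179.93], [-52.35, 119.4], [10.71, 147.94], [-69.91, 249.91], [12.55, 155.21], [-178.61, 178.61]. Speed limits (degrees/s): [147.25, 147.25, 180, 180, 180, 180].

INTERFACE

Orientations are given as [roll, pitch, yaw] about the fixed x, y, z axes, in that order (R = Rz(yaw) Ry(pitch) Rx(roll)).
In Python, from station import get_obs, read_camera, sign_off gives the robot as it stands.
- The arm moves only by the shell command python3 -m inch 'ROWS'. ROWS is JSON, a list of rows, each a list of 3 entries, a list of its own where there are three numbers: the shift along the world's x, y, z in units of 30 mm (1.0 is 30 mm), then the turn, a rotation vector about the world's x, y, z in units of 6 degrees (1.0 is 6 degrees), then the opening, from 0 (shut) to 1 (fully open). In form: [[[dx, dy, dz], [wx, wy, wz], grip], ...]. A call has 1 to 5 rows; each row is the pose to reach, as a shift and turn from the pose commanded when the call began; what a row does not reach only later rows make up. A row lasts 1/8 s, in which the tool goes at most 62.5 mm and 10.7 degrees, less where a joint would pass 70% of its speed; a pose out of reach is approached as far as the arm can. A call with a gripper value outside its range is refused whole. The fingers move at their own pace and stop on an object; the grip force is fixed at half the most. Time passes only in rows, so rows that repeat a pose let the fingers close. It gives the time, the measured TCP pose, the force, the opening and the grip force at its end, in the units of the state.
- get_obs(): the state, without advancing time (a new reading comes with each control period).
- read_camera(name): name is "side" or "top"; returns a dict with "img" (420x560x3 uint8, blue, green, red), "fov_y" (degrees; the focal length in pixels is half the picture's height over the tangent of half this angle, whatever the lens; pixels are square), "cx", "cy" (the principal point, pixels), "rvec" (rotation vector, rad) and "tvec" (3), from world to camera coordinates, as OpenCV has them. Camera axes: x right, y down, z forward; pixel columns grow to the right and rows downward; lengths in m; the calibration is good to about 2 mm. A picture is of the moment at which its call begins. There is no depth.
- sign_off(): hands the job in; it is judged then, once.
The state is a dict: "time": time; "joint_positions": joint angles; "dq": joint speeds; "effort": joint torques, N m; "position": TCP position; "tcp_rot": TCP orientation; "force": force on the tool from outside, world axes, zero at the start; "moment": the same for the moment, N m; "grip_width": opening from 0.0 (shut) to 1.0 (fully open); "finger_force": force on a finger pad.
Only numpy, scipy, OpenCV 4.12 (cv2) and the standard library are available. Lean on these libraries where they do the work, as an engineer would, in place of code of your own. Each camera call takes 0.05 s, during which the arm holds its last target. There are 200 camera calls.

## Working session

There is one attempt and no reset: what is moved stays moved. The work goes in short steps, Python scripts to look and compute and a shell command to move; the robot and the scene stay as the last step left them, time stands still between calls to the robot, and variables do not carry over. Pictures are saved under pics/ and viewed, at most 10 in all, crops included, and the job is handed in when it is done.

```bash
mkdir -p pics; ls; cat > h.py <<'E'
import numpy as np, cv2
from station import get_obs, read_camera
def cam(n):
    c=read_camera(n); h=c["img"].shape[0]; f=h/2/np.tan(np.radians(c["fov_y"])/2)
    c["K"]=np.array([[f,0,c["cx"]],[0,f,c["cy"]],[0,0,1.]]); c["R"]=cv2.Rodrigues(np.array(c["rvec"],float))[0]; c["t"]=np.array(c["tvec"],float).ravel()
    return c
def ray(c,uv):
    d=c["R"].T@np.linalg.solve(c["K"],[uv[0],uv[1],1.]); return -c["R"].T@c["t"], d/np.linalg.norm(d)
def onz(c,uv,z):
    o,d=ray(c,uv); return o+d*(z-o[2])/d[2]
def two(c1,p1,c2,p2):
    o1,d1=ray(c1,p1);o2,d2=ray(c2,p2)
    s=np.linalg.lstsq(np.c_[d1,-d2],o2-o1,rcond=None)[0]
    a,b=o1+s[0]*d1,o2+s[1]*d2; return (a+b)/2,np.linalg.norm(a-b)
def proj(c,P):
    q=c["K"]@(c["R"]@np.array(P,float)+c["t"]); return q[:2]/q[2]
E
python3 - <<'E'
from h import *
for n in("top","side"):
    c=cam(n); cv2.imwrite(f"pics/{n}0.png",c["img"]); print(n,c["fov_y"],c["cx"],c["cy"],ray(c,(280,210)),[k for k in c])
print(get_obs())
E
```

```text
pics
top 51.55940215780244 277.83649915817193 212.20936789365658 (array([ 0.47701042, -0.01929774,  1.27272321]), array([ 0.0929567 , -0.01498374, -0.9955574 ])) ['img', 'fov_y', 'cx', 'cy', 'rvec', 'tvec', 'K', 'R', 't']
side 44.26465224253553 282.24607423465415 209.5419864875594 (array([ 0.10006681, -1.03116941,  0.74673353]), array([ 0.34942151,  0.79335409, -0.49849162])) ['img', 'fov_y', 'cx', 'cy', 'rvec', 'tvec', 'K', 'R', 't']
{'time': 0.1, 'joint_positions': array([ 5.69056748e+01,  1.48556044e+01,  8.80034149e+01,  4.08442637e-04,
        7.72364143e+01, -1.16193414e+01]), 'dq': array([ 0.1061399 ,  0.00498678, -0.23913187,  0.02176478, -0.09770027,
        0.02223991]), 'effort': array([ 3.03794004e-03, -4.38215625e+01, -2.84642941e+01,  7.21421186e-02,
        3.61217558e-02, -2.05709301e-05]), 'position': array([0.20105181, 0.51140766, 0.21790572]), 'tcp_rot': array([-1.79906602e+02, -1.96111662e-02,  1.58524910e+02]), 'force': array([-0.99417908,  0.58045407, -1.31524181]), 'moment': array([ 0.02806709, -0.02004444, -0.00083087]), 'finger_force': 0.0, 'grip_width': 1.0010772339842646}
```

View pics/top0.png

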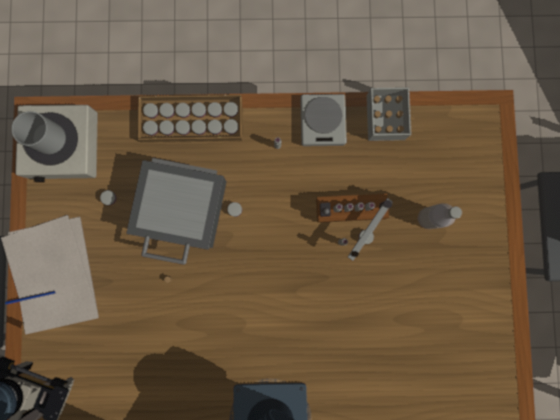

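View pics/side0.png

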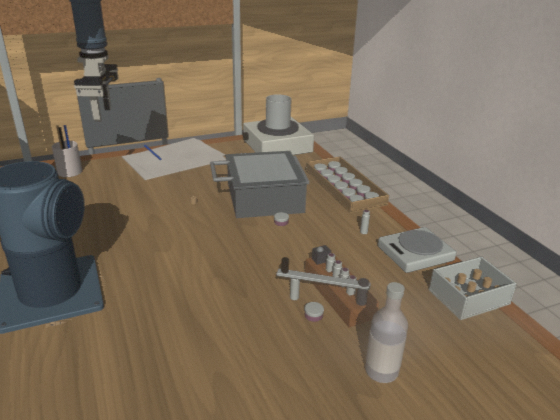

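The top view shows the case at (178,205) with its pull bar at (165,260), and the rack at (355,207) with the keeper pivot at (388,203) and knob at (352,257). The side view shows the knob at (285,266), the pivot at (363,288) and the pull bar at (217,170). I'll zoom in for exact pixels.

```bash
python3 - <<'E'
from h import *
t=cv2.imread("pics/top0.png");s=cv2.imread("pics/side0.png")
def crop(im,x,y,w,h,k=4):
    o=cv2.resize(im[y:y+h,x:x+w],None,fx=k,fy=k,interpolation=cv2.INTER_CUBIC); o=np.clip(o*1.6,0,255).astype(np.uint8)
    for u in range(x-x%10+10,x+w,10): cv2.putText(o,str(u),((u-x)*k-8,8),0,.3,(0,255,255)); cv2.line(o,((u-x)*k,10),((u-x)*k,14),(0,255,255))
    for v in range(y-y%10+10,y+h,10): cv2.putText(o,str(v),(0,(v-y)*k+3),0,.3,(0,255,255)); cv2.line(o,(20,(v-y)*k),(24,(v-y)*k),(0,255,255))
    return o
a=np.hstack([crop(t,310,190,98,75),crop(t,125,205,98,75)])
b=np.hstack([crop(s,270,240,110,74),crop(s,205,145,86,74)])
cv2.imwrite("pics/crop1.png",np.vstack([a,b]))
E
```

```text
(no output)
```

View pics/crop1.png

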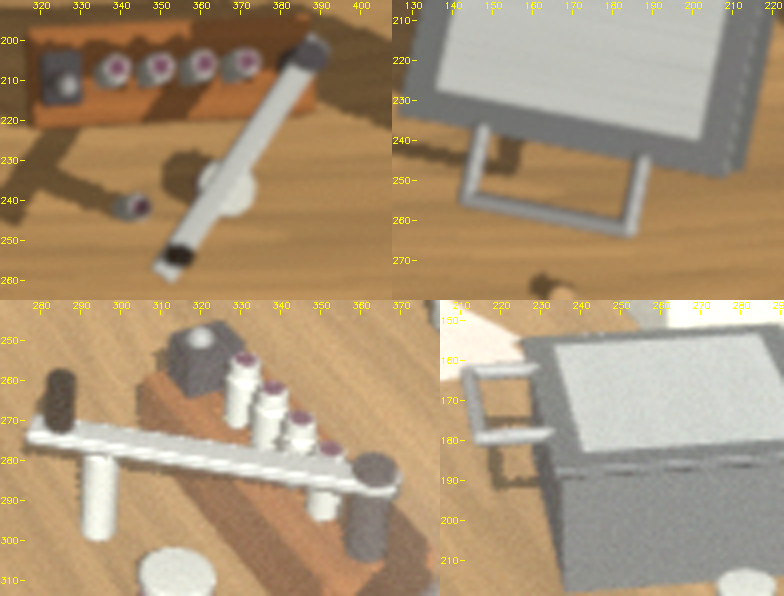

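The crop gives these positions.

| Point | Top view | Side view |
|---|---|---|
| Knob | (354,254) | (285,266) |
| Pivot top | (387,203.5) | (363.5,282) |
| Tube tops | (339,207) to (371,205.5) | (330,255) to (351,277) |
| Pull bar ends | (142.5,254) and (185,262) | (211,162) and (214,179) |

I'll refine these with masks and triangulate.

```bash
python3 - <<'E'
from h import *
t=cam("top");s=cam("side")
def blob(c,m,win):
    x,y,w,h=win; k=np.zeros_like(m);k[y:y+h,x:x+w]=m[y:y+h,x:x+w]
    n,l,st,ce=cv2.connectedComponentsWithStats(k)
    return [(np.round(ce[i],1),int(st[i,4]),st[i,:4].tolist()) for i in range(1,n) if st[i,4]>3]
def dark(c,th): return (c["img"].max(2)<th).astype(np.uint8)
def purple(c):
    b,g,r=[c["img"][...,i].astype(int) for i in range(3)]; return ((np.minimum(b,r)-g)>12).astype(np.uint8)
for th in(25,35): print("knob",blob(t,dark(t,th),(345,246,20,18)),blob(s,dark(s,th),(276,254,18,22)))
pt=blob(t,purple(t),(328,195,52,25)); ps=blob(s,purple(s),(325,248,34,35)); print(pt,ps,sep="\n")
K,e=two(t,(354,254),s,(285,265.5)); print("knob",K,e)
A=[two(t,a,s,b) for a,b in [((142.5,253.5),(211.5,162)),((185,262),(214.5,179)),((163.7,257.7),(213,170.5))]]; print("pull",A)
P,e=two(t,(387,203.5),s,(363.5,281.5)); print("pivot top",P,e)
if len(pt)==4==len(ps):
    pt.sort(key=lambda b:-b[0][0]); ps.sort(key=lambda b:-b[0][0])
    for a,b in zip(pt,ps): print("tube",two(t,a[0],s,b[0]),onz(t,a[0],.082))
print("catch ball",two(t,(327,211),s,(320,249)))
for n,p,q,z in [("jar0",(367,238),(314,307),.022),("spare1",(346,240),(294,260),.067)]: print(n,onz(t,p,z))
# lid corners front at z=.1
for p in [(125,232),(212,249),(135,160),(225,178)]: print("lid",onz(t,p,.1))
E
```

```text
knob [] []
knob [(array([353.9, 253.2]), 12, [352, 252, 5, 3])] []
[]
[]
knob [ 0.46539433 -0.23264712  0.10829177] 0.002111690241593
pull [(array([0.47518747, 0.33364536, 0.0998983 ]), np.float64(0.0012019147177886778)), (array([0.45039387, 0.21981953, 0.10102112]), np.float64(0.0015116526204819317)), (array([0.46294647, 0.27707164, 0.09937927]), np.float64(0.0012638795309594345))]
pivot top [ 0.59982255 -0.32882932  0.0978641 ] 0.0006155110114044864
catch ball (array([ 0.58362861, -0.1669476 ,  0.0792083 ]), np.float64(0.0003194282167482402))
jar0 [ 0.50863375 -0.28700043  0.022     ]
spare1 [ 0.50298187 -0.21886537  0.067     ]
lid [0.53416702 0.38089933 0.1       ]
lid [0.48447715 0.14748111 0.1       ]
lid [0.73025081 0.35627567 0.1       ]
lid [0.67658122 0.11126991 0.1       ]
```

```bash
python3 - <<'E'
from h import *
t=cam("top");s=cam("side")
T=[]
for a,b in zip([(339,207.2),(350,206.7),(360.8,206),(371.6,205.5)],[(330.3,254.5),(337.8,262),(345,269.5),(352,277.5)]):
    p,e=two(t,a,s,b); q=onz(t,a,.082); T.append(q); print(p.round(4),round(e,4),q.round(4))
T=np.array(T); d=T[0]-T[3]; print("tubes pitch",np.linalg.norm(d)/3,"yaw",np.degrees(np.arctan2(-d[0],d[1])))
H=T.mean(0)-85/1000*d/np.linalg.norm(d); print("hinge from tubes",H)
# edges of rack top z=.045
print([onz(t,p,.045).round(3) for p in [(319,222),(388,216),(317,197),(385,191)]])
E
python3 -m inch '[[[3.5,-9.8,0],[0,0,-1.2],0.35],[[3.5,-9.8,0],[0,0,-1.2],0.35],[[3.5,-9.8,0],[0,0,-1.2],0.35],[[3.5,-9.8,0],[0,0,-1.2],0.35],[[3.5,-9.8,0],[0,0,-1.2],0.35]]'
```

```text
[ 0.593  -0.1998  0.0828] 0.0002 [ 0.5932 -0.1999  0.082 ]
[ 0.5946 -0.2306  0.0822] 0.0013 [ 0.5941 -0.2303  0.082 ]
[ 0.5961 -0.2605  0.082 ] 0.0013 [ 0.5955 -0.2602  0.082 ]
[ 0.5967 -0.2903  0.0815] 0.0006 [ 0.5964 -0.2901  0.082 ]
tubes pitch 0.03007031299356643 yaw 2.0261861434344612
hinge from tubes [ 0.59777977 -0.330072    0.082     ]
[array([ 0.556, -0.148,  0.045]), array([ 0.569, -0.344,  0.045]), array([ 0.627, -0.144,  0.045]), array([ 0.641, -0.338,  0.045])]
time: 0.92
position: [0.3067, 0.2161, 0.2189]
tcp_rot: [180.0, 0.1, 151.4]
force: [1.8, 0.0, 0.4]
grip_width: 0.51
finger_force: 0.0
```

```bash
python3 -m inch '[[[3.4,-10,0],[0,0,-1.2],0.35],[[3.4,-10,0],[0,0,-1.2],0.35],[[3.4,-10,0],[0,0,-1.2],0.35],[[3.4,-10,0],[0,0,-1.2],0.35],[[3.4,-10,0],[0,0,-1.2],0.35]]'; python3 -m inch '[[[1.9,-5,0],[0,0,0],0.35],[[1.9,-5,0],[0,0,0],0.35],[[1.9,-5,0],[0,0,0],0.35],[[1.9,-5,-1.5],[0,0,0],0.35],[[1.9,-5,-2],[0,0,0],0.35]]'; python3 - <<'E'
from h import *
o=get_obs(); print(o["position"],o["tcp_rot"],o["joint_positions"].round(1))
c=cam("top"); x=cv2.resize(c["img"][195:295,305:405],None,fx=4,fy=4)
s=cam("side"); y=cv2.resize(s["img"][200:300,250:350],None,fx=4,fy=4)
cv2.imwrite("pics/k1.png",np.clip(np.hstack([x,y])*1.5,0,255).astype(np.uint8))
E
```

```text
time: 1.55
position: [0.4073, -0.0803, 0.219]
tcp_rot: [180.0, 0.1, 144.1]
force: [1.1, 0.2, 0.5]
grip_width: 0.346
finger_force: 0.0
time: 2.17
position: [0.4624, -0.2273, 0.1561]
tcp_rot: [180.0, -0.3, 144.1]
force: [-0.4, 0.3, -0.2]
grip_width: 0.347
finger_force: 0.0
[ 0.46240799 -0.22733467  0.15613028] [179.98370168  -0.28612643 144.07354617] [-38.6  14.4  97.7   0.   68.2 -92.7]
```

View pics/k1.png

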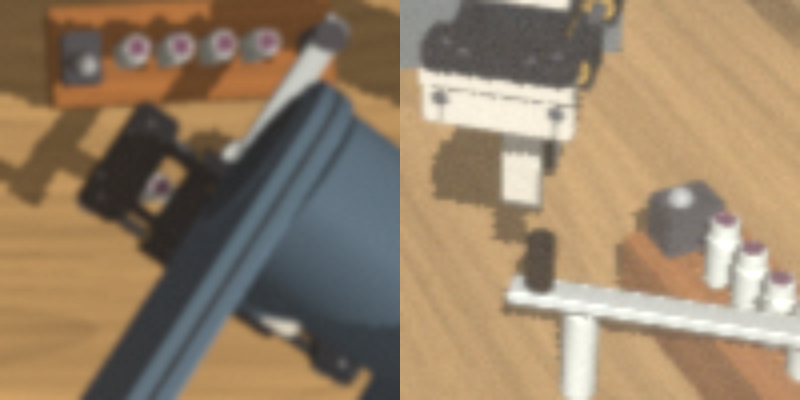

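The left half shows the gripper over the knob; the right half shows the fingers about 30 mm above it (knob top at (540,232) in the crop). Going down so the fingers straddle it.

```bash
python3 -m inch '[[[0,0,0],[0,0,0],0.35],[[0,0,-0.6],[0,0,0],0.35],[[0,0,-1.3],[0,0,0],0.35],[[0,0,-1.93],[0,0,0],0.35],[[0,0,-1.93],[0,0,0],0.35]]'; python3 - <<'E'
import numpy as np
H=np.array([.599,-.3295]); yaw=np.radians(3)
# arc targets: knob centre; command centre (cage) with pushing finger lag
for th in [.89,.8,.7,.6,.5,.4,.3,.2,.15,.1,.05,0]:
    a=np.pi/2+yaw+th; p=H+.165*np.array([np.cos(a),np.sin(a)])
    print(th,p.round(4),((p-[.465,-.232])/.03).round(2),"turn",round(-np.degrees(.89-th)/6,2))
E
```

```text
time: 2.9
position: [0.4639, -0.2276, 0.1011]
tcp_rot: [180.0, -0.0, 144.2]
force: [-0.5, 0.2, 0.4]
grip_width: 0.348
finger_force: 0.0
0.89 [ 0.4655 -0.2325] [ 0.02 -0.02] turn -0.0
0.8 [ 0.4748 -0.2209] [0.33 0.37] turn -0.86
0.7 [ 0.4862 -0.209 ] [0.71 0.77] turn -1.81
0.6 [ 0.4988 -0.1984] [1.13 1.12] turn -2.77
0.5 [ 0.5124 -0.189 ] [1.58 1.43] turn -3.72
0.4 [ 0.5269 -0.1811] [2.06 1.7 ] turn -4.68
0.3 [ 0.5421 -0.1746] [2.57 1.91] turn -5.63
0.2 [ 0.5578 -0.1697] [3.09 2.08] turn -6.59
0.15 [ 0.5658 -0.1679] [3.36 2.14] turn -7.07
0.1 [ 0.574  -0.1664] [3.63 2.19] turn -7.54
0.05 [ 0.5821 -0.1654] [3.9  2.22] turn -8.02
0 [ 0.5904 -0.1647] [4.18 2.24] turn -8.5
```

```bash
python3 -m inch '[[[0.37,0.23,0],[0,0,-0.86],0.35],[[0.75,0.63,0],[0,0,-1.8],0.35],[[1.17,0.98,0],[0,0,-2.8],0.35],[[1.62,1.29,0],[0,0,-3.7],0.35],[[2.1,1.56,0],[0,0,-4.7],0.35]]'; python3 -m inch '[[[0.5,0.21,0],[0,0,-0.95],0.35],[[1.0,0.38,0],[0,0,-1.9],0.35],[[1.0,0.38,0],[0,0,-1.9],0.35]]'; python3 - <<'E'
from h import *
o=get_obs(); print(o["position"],o["tcp_rot"],o["force"])
c=cam("top"); x=cv2.resize(c["img"][175:275,295:395],None,fx=4,fy=4)
s=cam("side"); y=cv2.resize(s["img"][200:300,270:370],None,fx=4,fy=4)
cv2.imwrite("pics/k2.png",np.clip(np.hstack([x,y])*1.5,0,255).astype(np.uint8))
E
```

```text
time: 3.52
position: [0.5284, -0.1813, 0.103]
tcp_rot: [179.9, 0.2, 115.8]
force: [-0.0, -0.0, 0.3]
grip_width: 0.351
finger_force: 0.1
time: 3.9
position: [0.5586, -0.1698, 0.1026]
tcp_rot: [179.9, 0.1, 104.7]
force: [-0.4, -0.3, -0.3]
grip_width: 0.35
finger_force: 0.0
[ 0.55863807 -0.16981617  0.10264972] [1.79853434e+02 1.28921174e-01 1.04664071e+02] [-0.35264006 -0.25056034 -0.31107733]
```

View pics/k2.png

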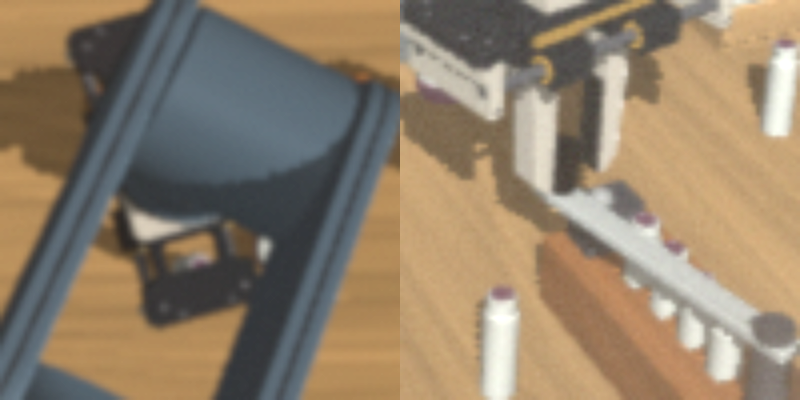

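The side crop shows the knob between the fingers and the bar over the tubes near the catch, at about 0.25 rad. Tubes upright. Pushing on through the catch.

```bash
python3 -m inch '[[[0.54,0.11,0],[0,0,-0.95],0.35],[[0.82,0.14,0],[0,0,-1.4],0.35],[[1.0,0.16,0],[0,0,-1.9],0.35],[[1.15,0.16,0],[0,0,-1.9],0.35]]';  python3 -m inch '[[[0.1,0,0],[0,0,0],0.35],[[0.2,0,0],[0,0,0],0.35],[[0.2,0,0],[0,0,0],0.35]]'
```

```text
time: 4.5
position: [0.5881, -0.1654, 0.1011]
tcp_rot: [-179.6, -0.0, 93.2]
force: [-8.8, 0.7, 6.9]
grip_width: 0.353
finger_force: 4.7
time: 4.88
position: [0.5967, -0.1652, 0.1011]
tcp_rot: [-180.0, -0.0, 93.2]
force: [-1.1, 1.3, -0.1]
grip_width: 0.353
finger_force: 0.6
```

```bash
python3 -m inch '[[[0.1,0,0],[0,0,0],0.35],[[0.2,0,0],[0,0,0],0.35],[[0.2,0,0],[0,0,0],0.35]]';  python3 -m inch '[[[0.1,0,0],[0,0,0],0.35],[[0.1,0,0],[0,0,0],0.35]]'
```

```text
time: 5.25
position: [0.6019, -0.1653, 0.1007]
tcp_rot: [-179.8, -0.0, 93.2]
force: [-6.7, 0.1, 5.1]
grip_width: 0.353
finger_force: 3.2
time: 5.5
position: [0.6022, -0.1652, 0.1005]
tcp_rot: [-179.5, -0.0, 93.2]
force: [-15.5, -0.8, 9.2]
grip_width: 0.353
finger_force: 7.3
```

```bash
python3 -m inch '[[[0.12,0,0],[0,0,0],0.35],[[0.12,0,0],[0,0,0],0.35],[[0.12,0,0],[0,0,0],0.35]]'
```

```text
time: 5.88
position: [0.6024, -0.1652, 0.1003]
tcp_rot: [-179.1, -0.1, 93.2]
force: [-23.5, -1.4, 13.6]
grip_width: 0.352
finger_force: 12.0
```

Firm stop: the force rises with no further movement. Backing off to the centre of the cage and lifting away.

```bash
python3 -m inch '[[[-0.58,0,0],[0,0,0],0.35],[[-0.58,0,0],[0,0,0],0.35],[[-0.58,0,0.8],[0,0,0],0.35],[[-0.58,0,2.5],[0,0,0],0.35],[[-0.58,0,4],[0,0,0],0.35]]';  python3 -m inch '[[[-1.5,3,0],[0,0,-0.8],0.38],[[-3,6,0],[0,0,-1.6],0.38],[[-4,9,0],[0,0,-2.58],0.38],[[-4,9,0],[0,0,-2.58],0.38],[[-4,9,0],[0,0,-2.58],0.38]]'; python3 - <<'E'
from h import *
o=get_obs(); print(o["position"],o["tcp_rot"],o["force"])
c=cam("top"); x=cv2.resize(c["img"][180:260,305:405],None,fx=4,fy=4,interpolation=2)
s=cam("side"); y=cv2.resize(s["img"][230:310,290:390],None,fx=4,fy=4,interpolation=2)
cv2.imwrite("pics/k3.png",np.clip(np.hstack([x,y])*1.5,0,255).astype(np.uint8))
E
```

```text
time: 6.5
position: [0.5938, -0.1652, 0.2225]
tcp_rot: [179.9, 0.0, 93.1]
force: [0.1, -0.4, 0.3]
grip_width: 0.35
finger_force: 0.0
time: 7.12
position: [0.4726, 0.1074, 0.2214]
tcp_rot: [179.9, -0.1, 77.7]
force: [0.5, 0.3, 0.2]
grip_width: 0.382
finger_force: 0.0
[0.47257048 0.10738652 0.22143052] [ 1.79890052e+02 -6.04453013e-02  7.77138961e+01] [0.51442045 0.26080645 0.1795683 ]
```

View pics/k3.png

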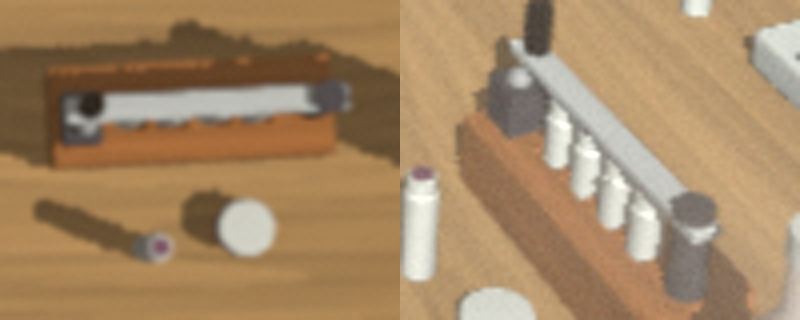

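The keeper lies along the rack over all four tubes, with the knob over the catch; tubes, jar0 and spare1 are unmoved. Next, the pull bar.

```bash
python3 -m inch '[[[-0.1,2,0],[0,0,0],0.38],[[-0.2,4,0],[0,0,0],0.38],[[-0.32,5.65,0],[0,0,0],0.38],[[-0.32,5.65,-1.5],[0,0,0],0.38],[[-0.32,5.65,-2.7],[0,0,0],0.38]]'; python3 -m inch '[[[0,0,0],[0,0,0],0.38],[[0,0,0],[0,0,0],0.38]]'; python3 - <<'E'
from h import *
o=get_obs(); print(o["position"],o["tcp_rot"],o["force"])
P=np.array([.463,.277,.0995]); print("dxyz",(P-[0,0,.019]-o["position"])/.03)
c=cam("top"); x=cv2.resize(c["img"][200:280,110:210],None,fx=4,fy=4,interpolation=2)
s=cam("side"); y=cv2.resize(s["img"][120:200,180:280],None,fx=4,fy=4,interpolation=2)
cv2.imwrite("pics/k4.png",np.clip(np.hstack([x,y])*1.5,0,255).astype(np.uint8))
E
```

```text
time: 7.85
position: [0.4642, 0.2753, 0.1387]
tcp_rot: [179.9, -0.0, 77.7]
force: [-0.7, 1.2, -0.4]
grip_width: 0.38
finger_force: 0.0
time: 8.1
position: [0.4646, 0.2746, 0.141]
tcp_rot: [179.9, -0.1, 77.6]
force: [0.4, -0.6, 0.4]
grip_width: 0.377
finger_force: 0.0
[0.46463896 0.27455808 0.14104663] [ 1.79892598e+02 -6.17927617e-02  7.76163191e+01] [ 0.35730467 -0.61547394  0.42021279]
dxyz [-0.05463186  0.08139739 -2.01822099]
```

View pics/k4.png

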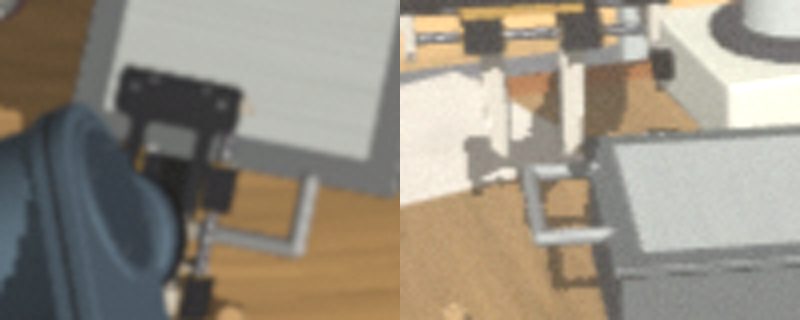

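The side crop shows the fingers at (500,150) and (572,150), one on each side of the bar, whose middle is near (535,205). Descending and gripping.

```bash
python3 -m inch '[[[-0.05,0.08,-0.7],[0,0,0],0.38],[[-0.05,0.08,-1.4],[0,0,0],0.38],[[-0.05,0.08,-2.0],[0,0,0],0.38],[[-0.05,0.08,-2.0],[0,0,0],0.38]]'; python3 -m inch '[[[0,0,0],[0,0,0],0.05],[[0,0,0],[0,0,0],0.05],[[0,0,0],[0,0,0],0.05],[[0,0,0],[0,0,0],0.05],[[0,0,0],[0,0,0],0.05]]'
```

```text
time: 8.7
position: [0.4617, 0.2767, 0.08]
tcp_rot: [-180.0, 0.0, 77.6]
force: [-0.7, 0.0, 0.0]
grip_width: 0.379
finger_force: 0.0
time: 9.32
position: [0.4626, 0.277, 0.0806]
tcp_rot: [179.9, -0.1, 77.6]
force: [1.8, -1.5, 5.4]
grip_width: 0.119
finger_force: 30.0
```

```bash
python3 - <<'E'
import numpy as np
y=np.radians(-12.4); cx=np.array([np.cos(y),np.sin(y),0]); cy=np.array([-np.sin(y),np.cos(y),0]); z=np.array([0,0,1.])
def tcp(a): # lid and tool both turned a about cy
    b=(-.25*np.cos(a)+.006*np.sin(a))*cx+(.25*np.sin(a)+.006*np.cos(a))*z
    return b+.019*(-np.sin(a)*cx-np.cos(a)*z)
for d in range(0,50,5):
    a=np.radians(d); print(d,((tcp(a)-tcp(0))/.03).round(2),(d/6*cy).round(2), (tcp(a)+np.array([.7069,.2238,.092])).round(3))
E
```

```text
0 [0. 0. 0.] [0. 0. 0.] [0.463 0.277 0.079]
5 [-0.01  0.    0.73] [0.18 0.81 0.  ] [0.463 0.278 0.101]
10 [ 0.05 -0.01  1.45] [0.36 1.63 0.  ] [0.464 0.277 0.123]
15 [ 0.17 -0.04  2.17] [0.54 2.44 0.  ] [0.468 0.276 0.144]
20 [ 0.35 -0.08  2.88] [0.72 3.26 0.  ] [0.473 0.275 0.165]
25 [ 0.58 -0.13  3.56] [0.89 4.07 0.  ] [0.48  0.274 0.186]
30 [ 0.88 -0.19  4.22] [1.07 4.88 0.  ] [0.489 0.272 0.206]
35 [ 1.23 -0.27  4.86] [1.25 5.7  0.  ] [0.5   0.269 0.225]
40 [ 1.63 -0.36  5.46] [1.43 6.51 0.  ] [0.512 0.267 0.243]
45 [ 2.08 -0.46  6.02] [1.61 7.33 0.  ] [0.525 0.264 0.26 ]
```

```bash
python3 -m inch '[[[0,0,0.37],[0.09,0.41,0],0.05],[[-0.01,0,0.73],[0.18,0.81,0],0.05],[[0.02,-0.01,1.09],[0.27,1.22,0],0.05],[[0.05,-0.01,1.45],[0.36,1.63,0],0.05],[[0.05,-0.01,1.45],[0.36,1.63,0],0.05]]'; python3 -c "
from station import get_obs;o=get_obs();print(o['joint_positions'].round(1),o['force'])"
```

```text
time: 9.95
position: [0.4641, 0.2766, 0.1231]
tcp_rot: [-170.0, -0.1, 77.6]
force: [4.5, 1.7, -2.4]
grip_width: 0.118
finger_force: 30.0
[15.7 23.4 90.5  4.9 74.9 26.4] [ 4.49222199  1.71903131 -2.38149179]
```

```bash
python3 -m inch '[[[0.12,-0.03,0.72],[0.18,0.81,0],0.05],[[0.3,-0.07,1.43],[0.36,1.63,0],0.05],[[0.53,-0.12,2.11],[0.53,2.44,0],0.05],[[0.83,-0.18,2.77],[0.71,3.25,0],0.05],[[0.83,-0.18,2.77],[0.71,3.25,0],0.05]]'; python3 -c "
from station import get_obs;o=get_obs();print(o['joint_positions'].round(1),o['force'])"
```

```text
time: 10.58
position: [0.4884, 0.2714, 0.2051]
tcp_rot: [-150.0, -0.0, 77.6]
force: [2.1, 1.5, -2.9]
grip_width: 0.117
finger_force: 30.0
[ 10.1  33.3  68.5  11.5 106.   23. ] [ 2.10456814  1.45757707 -2.92626411]
```

```bash
python3 -m inch '[[[0.35,-0.08,0.64],[0.18,0.81,0],0.05],[[0.75,-0.17,1.24],[0.36,1.63,0],0.05],[[1.2,-0.27,1.8],[0.54,2.44,0],0.05],[[1.2,-0.27,1.8],[0.54,2.44,0],0.05],[[1.2,-0.27,1.8],[0.54,2.44,0],0.05]]'; python3 - <<'E'
from h import *
from scipy.spatial.transform import Rotation as Ro
o=get_obs(); R=Ro.from_euler("xyz",o["tcp_rot"],degrees=True).as_matrix()
g=o["position"]-.019*R[:,2]; H=np.array([.7069,.2238,.092]); v=g-H; y=np.radians(-12.4); u=-(v[0]*np.cos(y)+v[1]*np.sin(y))
print(o["joint_positions"].round(1),o["force"],"grasp",g,"lid deg",np.degrees(np.arctan2(v[2],u))-np.degrees(np.arctan2(.006,.25)),"radius",np.hypot(u,v[2]))
c=cam("top"); x=cv2.resize(c["img"][130:290,90:290],None,fx=2,fy=2,interpolation=2)
s=cam("side"); y=cv2.resize(s["img"][70:230,170:370],None,fx=2,fy=2,interpolation=2)
cv2.imwrite("pics/k5.png",np.clip(np.hstack([x,y])*1.5,0,255).astype(np.uint8))
E
```

```text
time: 11.2
position: [0.5237, 0.264, 0.2583]
tcp_rot: [-135.1, 0.0, 77.6]
force: [4.3, 3.0, -6.0]
grip_width: 0.118
finger_force: 30.0
[  7.1  44.5  48.8  17.5 128.6  25.2] [ 4.32623941  3.01152071 -6.00271568] grasp [0.53684019 0.26109444 0.27179517] lid deg 44.54694832133567 radius 0.25027486458904946
```

View pics/k5.png

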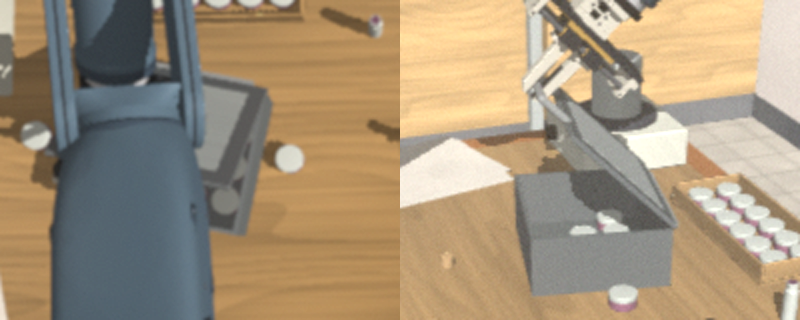

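The side crop shows the lid raised with the fingers on the pull bar near (540,85), the body clear of the lid, and jar1 and the cap in place. I'll trim by about half a degree, settle, and cross-check the angle from the side camera.

```bash
python3 -m inch '[[[0.06,-0.01,0.06],[0.02,0.09,0],0.05],[[0.06,-0.01,0.06],[0.02,0.09,0],0.05],[[0.06,-0.01,0.06],[0.02,0.09,0],0.05],[[0.06,-0.01,0.06],[0.02,0.09,0],0.05]]'; python3 - <<'E'
from h import *
from scipy.spatial.transform import Rotation as Ro
o=get_obs(); R=Ro.from_euler("xyz",o["tcp_rot"],degrees=True).as_matrix()
g=o["position"]-.019*R[:,2]; H=np.array([.7069,.2238,.092]); v=g-H; a=np.radians(-12.4); u=-(v[0]*np.cos(a)+v[1]*np.sin(a))
print(o["force"],"lid deg",np.degrees(np.arctan2(v[2],u))-1.37)
t,s=cam("top"),cam("side"); cv2.imwrite("pics/f.png",np.clip(np.hstack([cv2.resize(s["img"][90:200,215:315],None,fx=4,fy=4,interpolation=2), cv2.resize(t["img"][180:290,300:400],None,fx=4,fy=4,interpolation=2)])*1.5,0,255).astype(np.uint8))
E
```

```text
time: 11.8
position: [0.5259, 0.2635, 0.2607]
tcp_rot: [-134.7, -0.0, 77.6]
force: [4.7, 4.0, -6.3]
grip_width: 0.117
finger_force: 30.0
[ 4.68903372  4.02158017 -6.29965666] lid deg 45.300168324221
```

View pics/f.png

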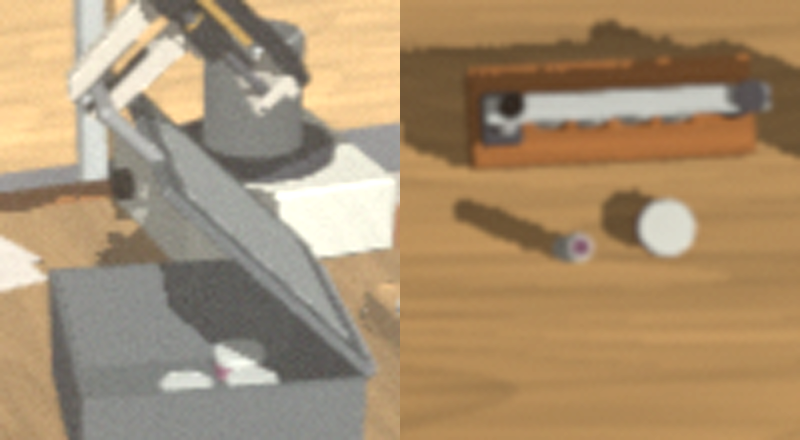

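The view shows the lid held by the pull bar (its near front corner at crop (165,187), full (256,137)) and the keeper still home over the tubes. One numeric check of the angle and keeper, then hand in.

```bash
python3 - <<'E'
from h import *
t,s=cam("top"),cam("side")
a=np.radians(-12.4); cx=np.array([np.cos(a),np.sin(a),0]); cy=np.array([-np.sin(a),np.cos(a),0]); H=np.array([.7069,.2238,.092])
for w in(.11,.12):
    n=cy; o,d=ray(s,(256.25,136.7)); P=o+d*(((H-w*cy)-o)@n)/(d@n); v=P-H; u=-v@cx
    print(w,P.round(3),"angle",np.degrees(np.arctan2(v[2],u)).round(1),"r",np.hypot(u,v[2]).round(3))
    for deg in(43,45,47):
        th=np.radians(deg); print(deg,proj(s,H-w*cy-.205*np.cos(th)*cx+np.array([0,0,.205*np.sin(th)])).round(1))
k=onz(t,(300+510/4-100,180+104/4),.126); p=onz(t,(300+(750-400)/4,180+96/4),.098); v=k-p
print("bar heading-90",np.degrees(np.arctan2(v[1],v[0]))-90,"len",np.hypot(v[0],v[1]))
E
```

```text
0.11 [0.546 0.147 0.241] angle 46.7 r 0.205
43 [252.7 140.3]
45 [254.6 138.4]
47 [256.6 136.5]
0.12 [0.542 0.137 0.245] angle 47.2 r 0.209
43 [253.3 141.8]
45 [255.2 139.8]
47 [257.2 137.9]
bar heading-90 1.8967831193773321 len 0.16725289175634658
```

The visible corner is on the lid's upper face, which adds about 2°, so the image agrees with 45°. The bar heading of 1.9° matches the rack's 2–3°.

```bash
python3 -c "
from station import sign_off; print(sign_off())"
```

```text
the job is handed in; nothing more can be done
None
```

I pushed the keeper past its catch to its stop and let it go, then raised the lid to about 45° and handed in still gripping the pull bar, with the tubes and nearby items in view looking unmoved.

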